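Release the transit lock of the counter scale

TASK

The parcel scale is still locked for transport. Pull the black pointer knob on its deck straight up until it comes free, turn it so that it points at the green dab, and push it back down fully home in the notch there, then let go. The dab marks the notch only roughly, so feel for it with a light push and never force the knob against its lock; do not press the chrome button, and leave the parcel on the pan and the other things where they are.

Things in the scene. Friction and masses are not known exactly. Their poses are not given: they have to be found in the camera images.
- scale: Green counter scale, fixed: base 280 x 380 mm, deck 55 mm above the table. Origin: centre of its underside; x away from the robot, y along the long side towards the pan. Steel pan 200 x 200 mm (top at 81 mm) centred at x 20, y 80 mm; dial head (176 mm across, 50 mm thick, top at 323 mm) behind it at x 125, y 80 mm. The knob's upright axis: x -40, y -130 mm.
- knob: Black pointer knob. Origin on its upright axis, at deck height when home, rising with it. z up; x points the way the knob points (end with the white line). A round skirt 54 mm across, 15 to 18 mm above the origin, carries an upright bar grip 46 mm long (x), 14 mm thick (y), 18 to 44 mm above the origin. Below the skirt a fixed steel rim 64 mm across, 13 mm high.
- knob_grip (a point): Centre of the knob's bar grip: on the axis, 31 mm above the knob's origin.
- knob_tip (a point): Top edge of the pointing end of the bar grip (the white-lined end), 23 mm from the axis, 44 mm above the knob's origin.
- knob_lift (a joint): How far the knob is pulled up: 0 fully home (under 0.0015 m counts), 0.013 m fully out. It slides against about 3 N of friction and stays where left, no spring. Below 0.009 m in a notch its key blocks turning; above, it turns with 0.04 N m of friction up to 83 degrees to either side of its starting direction.
- collar: Sprung lock collar hidden under the skirt; origin on the knob's axis at deck height. It has the two side notches, each within 17 degrees of its dab; the key enters only within about 1.5 degrees. Between notches the lowered key meets its top at lift 8.5 mm; the top yields 1 mm per 3 N (6 mm at most) and springs back over a notch, so the push eases. Over 20 N against the knob is forcing.
- start_notch: Rigid block with the notch that the knob's key starts in, hidden under the skirt; origin on the knob's axis at deck height. Its top, too, is met at lift 8.5 mm, up to about 37 degrees to either side of the start. Twisting the locked knob or pressing it down here with over 20 N is forcing.
- green_dab_c (a point): Centre of the round green paint dab, 14 mm across, flat on the white plate round the knob, about 45 mm from the knob's axis, roughly 60 degrees to the left or right of the knob's starting direction. Dabbed on by hand: seen from the axis, its notch may lie up to 17 degrees to either side of it.
- red_dab_c (a point): Centre of the like red dab of the third notch, on the other side (not to be used).
- button (a joint): Chrome push button, 24 mm across, on the deck at (-112, 80) mm from the scale's origin: 0 = up, 0.005 m = pressed down. To be left alone.
- parcel_mid (a point): Middle of the cardboard parcel (110 x 90 x 40 mm) lying on the scale's pan; to stay there.
- pen_pot_mid (a point): Middle of the terracotta pen pot, 80 mm across, 75 mm high, with two pens standing up to 140 mm; bystander.
- bell_mid (a point): Middle of the brass bicycle bell, 60 mm across, 45 mm high; bystander.
- torch_mid (a point): Middle of the yellow torch lying down, 155 mm long, 60 mm thick; bystander.
- lunch_tin_mid (a point): Middle of the aluminium lunch tin, 124 x 89 x 53 mm; bystander.
- ink_stamp_mid (a point): Middle of the wooden-handled stamp, 50 x 30 mm, 73 mm high; bystander.

How it is judged:
By the outcome, as a careful person would: the job done as asked, in the order asked, and still so for the second after the job is handed in, with the robot touching nothing.
It also fails if it takes over 51 s, if anything falls off the work surface, if the arm or the gripper's body presses on something with over 40 N, if the wrist force passes 120 N, or if a joint passes its speed limit or range.

ROBOT

A 7-joint arm with a two-finger parallel gripper is mounted at the origin on the work surface. World frame = base frame: x ahead of the robot, y to its left, z up, the work surface at z = 0. Lengths are in m, angles in rad, forces in N, time in s.
With the tool pointing down it reaches from about 0.425 to 0.875 m from the base axis. Payload 9.9 kg.
Tool frame: the origin (TCP) lies at the very end of the fingers, on their centre line; the grasp point (between the pads) lies 19 mm behind it; z points along the fingers, y is the direction in which the jaws open and shut (so a half turn about z gives the same grasp; the last joint's range is limited). The gripper opens to 85 mm and grips with 20 to 120 N. Pads are 22 mm wide; open, the fingers measure 114 mm over their backs; the gripper's body (76 mm by 85 mm) begins 54 mm behind the grasp point. The pads swing forward as they close: fully open they stand 13 mm farther back than shut.
Start: joints at [1.033, 0.576, 0.025, 1.437, -0.015, 1.129, -0.057], TCP at [0.296, -0.607, 0.231] pointing down, gripper open.
Joint ranges: [-2.76, 2.76], [-0.34, 2.15], [-1.52, 1.57], [0.19, 2.46], [-1.09, 4.23], [0.17, 1.99], [-2.82, 2.82]. Speed limits (rad/s): [2.22, 2.22, 3.01, 3.01, 3.14, 3.14, 3.14].

INTERFACE

Orientations are given as [roll, pitch, yaw] about the fixed x, y, z axes, in that order (R = Rz(yaw) Ry(pitch) Rx(roll)).
In Python, from plant import arm, viewer gives the robot as it stands. Calls block until the motion is done:
- arm.goto(position, orientation): joint-space move of the TCP to a pose.
- arm.move_linear(position, ori=None, max_speed=0.15): straight line of the TCP; ori=None keeps the orientation; max_speed is the mean speed in m/s.
- arm.goto_joints(angles): joint-space move.
- arm.command_gripper(opening, force=None): finger opening in m; force is the grip in N (None keeps the last); returns when the fingers have stopped.
- arm.sleep(seconds).
- arm.inverse_kinematics(position, orientation): joint angles nearest the present ones, or None.
- arm.get_obs(): the state.
- viewer.camera(name): name is "scene" or "top" or "wrist"; returns a dict with "image" (420x560x3 uint8, blue, green, red), "range_z" (420x560 float32, m along the optical axis (not along the pixel's ray), 0 where there is no reading), "K" (3x3 intrinsics, pixels), "rvec" (rotation vector, rad) and "tvec" (3), from world to camera coordinates, as OpenCV has them. Camera axes: x right, y down, z forward; pixel columns grow to the right and rows downward; lengths in m; the calibration is good to about 2 mm. The wrist camera is an equidistant fisheye: a pixel r from the principal point sees the ray r / f radians off the axis. A picture is of the moment at which its call begins.
A pose or a line that the arm cannot do raises arm.Unreachable and nothing moves.
- arm.close_job(): hands the job in, once; it reports no verdict.
The state is a dict: "t": time; "qpos": joint angles; "joint_vel": joint speeds; "joint_torque": joint torques, N m; "ee_pos": TCP position; "ee_rot": TCP orientation; "contact_force": force on the tool from outside, world axes, zero at the start; "torque": the same for the moment, N m; "finger_gap": finger opening in m.
Only numpy, scipy, OpenCV 4.12 (cv2) and the standard library are available. Lean on these libraries where they do the work, as an engineer would, in place of code of your own. Each camera call takes 0.05 s, during which the arm holds its last target.

## Working session

There is one attempt and no reset: what is moved stays moved. The work goes in short steps, each a Python script; the robot and the scene stay as the last script left them, time stands still between calls to the robot, and variables do not carry over. Pictures are saved under pics/ and viewed, and the job is handed in when it is done.

```bash
ls; mkdir -p pics; python3 - <<'E'
from plant import arm, viewer
import cv2
for n in ("scene","top"):
    c=viewer.camera(n); cv2.imwrite(f"pics/{n}0.png",c["image"]); print(n,c["K"].tolist(),c["rvec"],c["tvec"])
o=arm.get_obs(); print(o)
E
```

```text
pics
scene [[428.2463517294613, 0.0, 276.08426732195545], [0.0, 428.2463517294613, 204.3945306152945], [0.0, 0.0, 1.0]] [ 1.7132992   2.11896321 -0.58802064] [ 0.12812355 -0.3626117   1.57763363]
top [[404.0641593778344, 0.0, 280.9974663843656], [0.0, 404.0641593778344, 205.33513368029176], [0.0, 0.0, 1.0]] [ 2.13322225 -2.16728414  0.11625419] [-1.29483853e-04  5.03299935e-01  1.17907057e+00]
{'t': 0.1, 'qpos': array([ 1.0331935 ,  0.57645282,  0.02483896,  1.43782023, -0.01498143,
        1.12899165, -0.05646773]), 'joint_vel': array([ 0.00068706, -0.00195454,  0.00089517, -0.00228935, -0.00038484,
       -0.00105076,  0.00081236]), 'joint_torque': array([ 7.37503055e-03, -7.67308259e+01,  2.25829169e+00, -2.86605781e+01,
        1.58173253e-02,  8.72709701e-03,  7.34274465e-06]), 'ee_pos': array([ 0.29574075, -0.60631749,  0.23052681]), 'ee_rot': array([-3.14010771e+00,  8.82317935e-05,  4.53882706e-01]), 'contact_force': array([ 0.16380758, -0.00219229, -0.98388362]), 'torque': array([ 0.01266097,  0.03348086, -0.0243905 ]), 'finger_gap': 0.08529293076871551}
```

View pics/scene0.png

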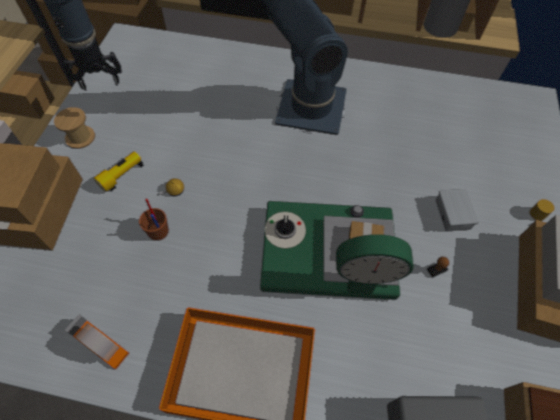

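View pics/top0.png

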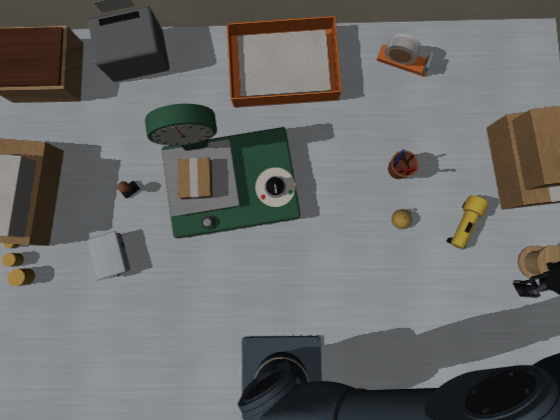

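```bash
cat > h.py <<'E'
import numpy as np, cv2
def pix2plane(c,u,v,z):
    R,_=cv2.Rodrigues(np.array(c["rvec"],float)); t=np.array(c["tvec"],float).ravel()
    d=R.T@np.linalg.inv(c["K"])@np.array([u,v,1.]); o=-R.T@t
    return o+d*(z-o[2])/d[2]
def proj(c,P):
    return cv2.projectPoints(np.array(P,float).reshape(-1,3),np.array(c["rvec"],float),np.array(c["tvec"],float),c["K"],None)[0].reshape(-1,2)
E
python3 - <<'E'
from plant import arm, viewer
import cv2,numpy as np
from h import *
out=[]
for n,(u,v) in (("scene",(286,230)),("top",(275,187))):
    c=viewer.camera(n); im=c["image"]
    cr=im[v-28:v+28,u-28:u+28]; out.append(cv2.resize(cr,(392,392),interpolation=cv2.INTER_CUBIC))
    hsv=cv2.cvtColor(im,cv2.COLOR_BGR2HSV)
    m={}
    H,S,V=[hsv[...,i].astype(int) for i in range(3)]
    sub=np.zeros(H.shape,bool); sub[v-24:v+24,u-24:u+24]=1
    red=sub&((H<8)|(H>172))&(S>120)&(V>80)
    ys,xs=np.nonzero(red); print(n,"red",len(xs),xs.mean(),ys.mean(),pix2plane(c,xs.mean(),ys.mean(),.057))
    # scale corners
    g=((H>50)&(H<95)&(S>100)).astype(np.uint8)
    cv2.imwrite(f"pics/g_{n}.png",g*255)
    dz=c["range_z"]
    if n=="top":
        print("corners",[pix2plane(c,a,b,.055)for a,b in ((299,218),(287,129),(175,236))])
    print("knob",pix2plane(c,u,v,.1))
cv2.imwrite("pics/z0.png",np.hstack(out))
E
```

```text
scene red 9 298.6666666666667 222.88888888888889 [0.52640439 0.04671856 0.057     ]
knob [0.58028396 0.01817406 0.1       ]
top red 13 262.61538461538464 196.3846153846154 [0.52744665 0.04518151 0.057     ]
corners [array([ 0.46209152, -0.06050039,  0.055     ]), array([ 0.73108667, -0.02991596,  0.055     ]), array([0.41524841, 0.30246408, 0.055     ])]
knob [0.54741873 0.00714181 0.1       ]
```

View pics/z0.png

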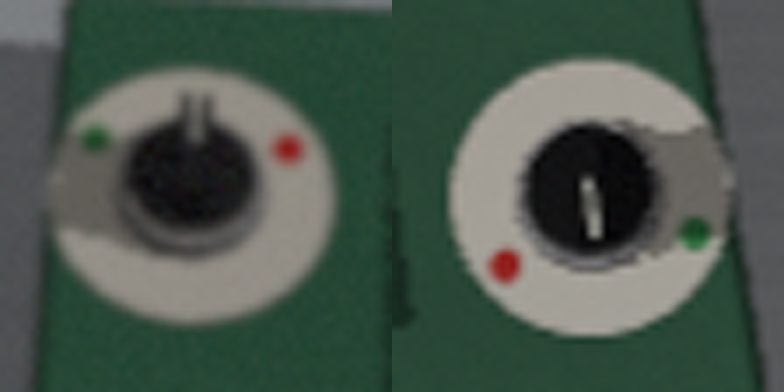

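```bash
python3 - <<'E'
from plant import arm, viewer
import cv2,numpy as np
from h import *
c=viewer.camera("top")
ax=pix2plane(c,275,187,.057); g=pix2plane(c,290.1,192.3,.057); r=pix2plane(c,263.1,196.8,.057)
a=pix2plane(c,247+(585-392)/7,159+180/7,.099);b=pix2plane(c,247+(597-392)/7,159+238/7,.099)
sc=pix2plane(c,299,218,.055)
print(ax,g,r,a,b)
f=lambda d:np.degrees(np.arctan2(d[1],d[0]))
print(f(g-ax),f(r-ax),f(b-a),np.linalg.norm(g-ax),np.linalg.norm(r-ax),f(b-ax))
# fit green scale yaw using edges
im=c["image"];hsv=cv2.cvtColor(im,cv2.COLOR_BGR2HSV)
# reach poses
for psi in range(0,360,30):
    q=arm.inverse_kinematics([ax[0],ax[1],.30],[np.pi,0,np.radians(psi)]); print(psi,None if q is None else np.round(q,2))
E
```

```text
[0.55476857 0.00839011 0.057     ] [ 0.53819028 -0.03582523  0.057     ] [0.52618797 0.0437669  0.057     ] [0.55419911 0.00830456 0.099     ] [0.53027736 0.00374658 0.099     ]
-110.55325134354331 128.93443499720303 -169.2123476713264 0.047221137296000866 0.04547931852290959 -169.26418194846485
0 [ 0.01  0.34 -0.16  1.65  0.06  1.16 -1.73]
30 [ 0.08  0.35 -0.26  1.64  0.09  1.16 -1.25]
60 [ 0.16  0.35 -0.37  1.64  0.14  1.17 -0.77]
90 [ 0.23  0.37 -0.48  1.64  0.18  1.18 -0.29]
120 [ 0.3   0.38 -0.58  1.64  0.22  1.19  0.2 ]
150 [ 0.36  0.39 -0.67  1.63  0.26  1.2   0.68]
180 [ 0.42  0.41 -0.77  1.63  0.3   1.22  1.16]
210 [ 0.67  0.59 -1.29  1.63  0.57  1.37  1.4 ]
240 [ 0.67  0.59 -1.29  1.63  0.57  1.37  1.92]
270 [-0.83  0.68  1.36  1.67 -0.68  1.36 -2.5 ]
300 [-0.2   0.34  0.14  1.65 -0.05  1.15 -2.66]
330 [-0.09  0.34 -0.02  1.65  0.01  1.15 -2.2 ]
```

```bash
python3 - <<'E'
from plant import arm, viewer
import cv2,numpy as np
arm.goto([.5548,.0084,.24],[np.pi,0,np.radians(11)])
o=arm.get_obs(); print(o["t"],o["ee_pos"],o["ee_rot"],o["contact_force"],o["torque"])
c=viewer.camera("wrist"); cv2.imwrite("pics/w1.png",c["image"]); np.savez("w1.npz",**c)
print(c["K"],c["rvec"],c["tvec"])
c=viewer.camera("top"); np.savez("t1.npz",**c)
E
```

```text
2.625 [0.55491041 0.00731691 0.23995138] [3.14115958e+00 6.77537525e-05 1.90555374e-01] [ 0.31786857 -0.72348606  0.29328955] [-0.00680399 -0.03888046  0.02016577]
[[325.1922621    0.         277.11625203]
 [  0.         325.1922621  209.16533992]
 [  0.           0.           1.        ]] [-2.23720077  1.84531673  0.27729695] [-0.09777852  0.48223238  0.54672206]
```

View pics/w1.png

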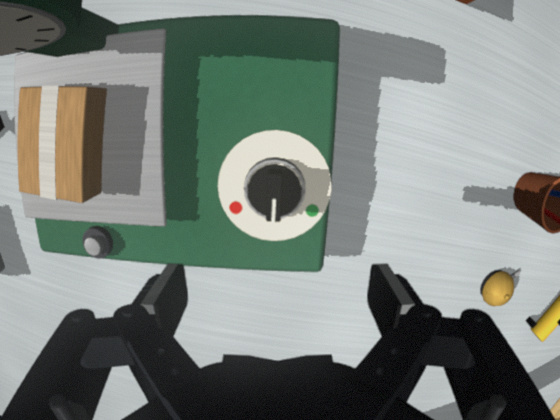

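```bash
cat >> h.py <<'E'
def wpix(c,u,v,z):
    R,_=cv2.Rodrigues(np.array(c["rvec"],float)); t=np.array(c["tvec"],float).ravel()
    K=c["K"]; x=np.array([(u-K[0,2])/K[0,0],(v-K[1,2])/K[1,1]]); r=np.hypot(*x)
    d=np.array([*(x/max(r,1e-9)*np.sin(r)),np.cos(r)])
    d=R.T@d; o=-R.T@t
    return o+d*(z-o[2])/d[2]
E
python3 - <<'E'
import numpy as np,cv2
from h import *
c=dict(np.load("w1.npz")); im=c["image"]
from scipy.optimize import least_squares
H,S,V=[x.astype(int) for x in cv2.split(cv2.cvtColor(im,cv2.COLOR_BGR2HSV))]
sub=np.zeros(H.shape,bool); sub[125:245,212:335]=1
plate=(sub&~((H>50)&(H<95)&(S>90))).astype(np.uint8)
cs,_=cv2.findContours(plate,cv2.RETR_EXTERNAL,cv2.CHAIN_APPROX_NONE); k=max(cs,key=cv2.contourArea)[:,0]
k=k[(k[:,0]<315)&(k[:,0]>213)&(k[:,1]>126)&(k[:,1]<244)]
P=np.array([wpix(c,u,v,.0565)[:2] for u,v in k])
s=least_squares(lambda p:np.hypot(P[:,0]-p[0],P[:,1]-p[1])-p[2],[.555,.008,.06],loss="soft_l1",f_scale=.001)
print("plate",s.x,np.abs(s.fun).mean()); ax=s.x[:2]
f=lambda d:np.degrees(np.arctan2(d[1],d[0]))
red=sub&((H<8)|(H>172))&(S>120)&(V>80)
sg=np.zeros(H.shape,bool); sg[200:219,303:322]=1
gr=sg&((H>45)&(H<85)&(S>90))
for n,m in(("red",red),("green",gr)):
    y,x=np.nonzero(m);p=wpix(c,x.mean(),y.mean(),.0565)[:2];print(n,len(x),x.mean(),y.mean(),p,np.linalg.norm(p-ax),f(p-ax))
L=np.zeros(H.shape,bool); L[197:224,265:283]=1
w=L&(V>130)&(S<60); y,x=np.nonzero(w); print(len(x),x.min(),x.max(),y.min(),y.max())
Q=np.array([wpix(c,a,b,.099)[:2] for a,b in zip(x,y)])
cv2.imwrite("pics/w1z.png",cv2.resize(im[140:240,215:335],(720,600),interpolation=cv2.INTER_CUBIC))
m=Q.mean(0); e=np.linalg.svd(Q-m)[2][0]; print("line",m,f(e),f(m-ax),Q.min(0),Q.max(0))
E
```

```text
plate [0.55239318 0.01045126 0.06048674] 0.0013952543578523205
red 109 235.38532110091742 207.21100917431193 [0.52452814 0.04650405] 0.04556603385017151 127.70027726710461
green 94 311.77659574468083 210.12765957446808 [ 0.53664724 -0.03280593] 0.046033893795054646 -110.00188099171106
162 265 282 199 223
line [0.537718   0.00783786] -168.93993538728625 -169.9024291101248 [ 0.5283292  -0.00139389] [0.55257524 0.01519389]
```

View pics/w1z.png

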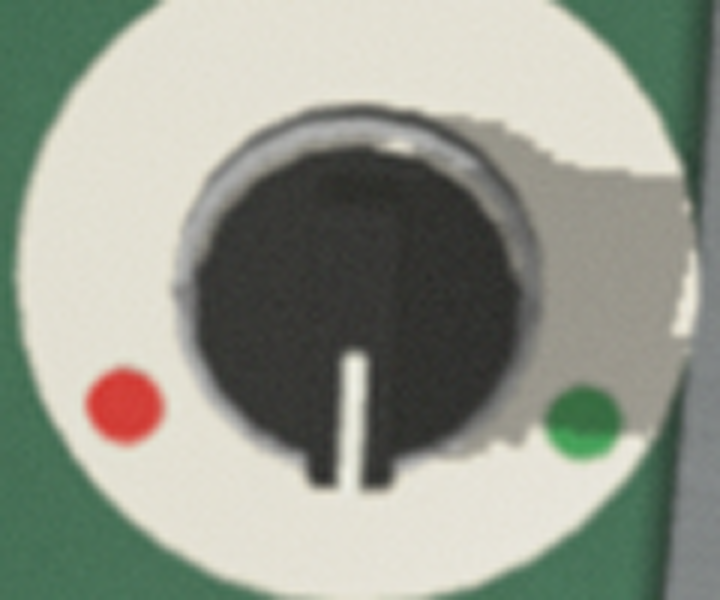

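```bash
python3 - <<'E'
import numpy as np
from h import *
c=dict(np.load("w1.npz"))
f=lambda d:np.degrees(np.arctan2(d[1],d[0]))
a=wpix(c,215+355/6,140+355/6,.099);b=wpix(c,215+350/6,140+490/6,.099);print(a,b,f(b-a),np.linalg.norm(b-a))
ctr=b[:2]-23e-3*np.array([np.cos(np.radians(f(b-a))),np.sin(np.radians(f(b-a)))]);print(ctr)
c=dict(np.load("t1.npz"))
E
python3 - <<'E'
from plant import arm, viewer
import numpy as np
psi=np.radians(11)
arm.goto([.5534,.0092,.13],[np.pi,0,psi])
arm.command_gripper(.04,30)
arm.move_linear([.5534,.0092,.079],[np.pi,0,psi],max_speed=.05)
arm.sleep(.2)
o=arm.get_obs(); print(o["t"],o["ee_pos"],o["ee_rot"],o["contact_force"],o["torque"],o["finger_gap"])
c=viewer.camera("wrist"); import cv2; cv2.imwrite("pics/w2.png",c["image"])
E
```

```text
[0.55227982 0.00995116 0.099     ] [0.53107526 0.0066847  0.099     ] -171.24269176343043 0.021454672530541057
[0.55380713 0.01018644]
5.1167 [0.55355695 0.00919882 0.07928217] [ 3.14151874e+00 -5.07307555e-04  1.91935366e-01] [-0.21173863 -0.36870741  0.08414856] [0.03949246 0.01326074 0.00277897] 0.03991452304641779
```

View pics/w2.png

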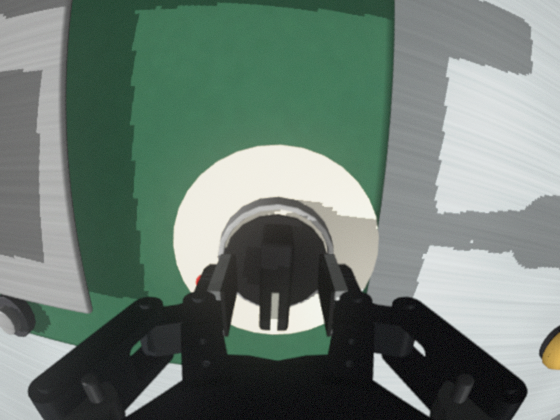

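```bash
python3 - <<'E'
from plant import arm, viewer
import numpy as np
arm.command_gripper(.010,20)
arm.sleep(.2)
o=arm.get_obs(); print(o["t"],o["ee_pos"],np.degrees(o["ee_rot"]),o["contact_force"],o["torque"],o["finger_gap"])
E
```

```text
5.7083 [0.55329239 0.00991687 0.07917532] [-1.79960051e+02 -3.48312987e-03  1.10289497e+01] [-3.51954845  3.64976587  5.06100831] [ 0.99488443  0.56773813 -0.16114266] 0.0135495233146785
```

```bash
cat >> h.py <<'E'
def show(arm,tag=""):
    o=arm.get_obs(); print(tag,round(o["t"],2),np.round(o["ee_pos"]*1e3,2),np.round(np.degrees(o["ee_rot"][2]),2),np.round(o["contact_force"],2),np.round(o["torque"],3),round(o["finger_gap"]*1e3,2)); return o
def mv(arm,x,y,z,deg,sp=.03): arm.move_linear([x,y,z],[np.pi,0,np.radians(deg)],max_speed=sp)
E
python3 - <<'E'
from plant import arm, viewer
from h import *
mv(arm,.5528,.0105,.0792,11); arm.sleep(.1); show(arm)
mv(arm,.5528,.0105,.0792,10); arm.sleep(.1); show(arm)
E
```

```text
6.06 [553.22  10.15  79.29] 10.98 [1.22 0.48 2.63] [-0.053 -0.258 -0.148] 13.54
 6.41 [553.17  10.08  79.28] 9.99 [ 2.08 -2.27  0.52] [-0.555 -0.563 -0.022] 13.33
```

```bash
python3 - <<'E'
from plant import arm, viewer
from h import *
arm.command_gripper(.010,45); show(arm)
for dz in (4,8,11,12.3):
    mv(arm,.5528,.0102,.0792+dz/1e3,9.8); show(arm,dz)
arm.sleep(.1);show(arm)
E
```

```text
6.62 [553.13  10.15  79.34] 9.98 [ 2.13 -2.79  2.66] [-0.769 -0.714 -0.041] 12.88
4 6.91 [553.13  10.15  83.33] 9.81 [ 3.69 -3.52  2.58] [-0.661 -0.842  0.027] 13.07
8 7.19 [553.13  10.13  87.34] 9.8 [ 3.94 -3.02  1.74] [-0.707 -0.936  0.021] 12.9
11 7.44 [553.12  10.11  90.3 ] 9.8 [ 3.75 -2.85  1.69] [-0.673 -0.992  0.007] 12.8
12.3 7.69 [553.1   10.13  91.47] 9.8 [ 4.21 -3.39 -0.15] [-0.721 -1.139  0.054] 12.95
 7.79 [553.08  10.13  91.45] 9.8 [ 4.21 -2.86  0.18] [-0.713 -1.071 -0.015] 13.21
```

```bash
python3 - <<'E'
from plant import arm, viewer
from h import *
c=viewer.camera("wrist"); cv2.imwrite("pics/w3.png",cv2.resize(c["image"][120:360,140:420],(700,600)))
c=viewer.camera("scene"); cv2.imwrite("pics/s3.png",cv2.resize(c["image"][170:290,220:340],(600,600),interpolation=cv2.INTER_CUBIC))
E
```

```text
(no output)
```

View pics/w3.png

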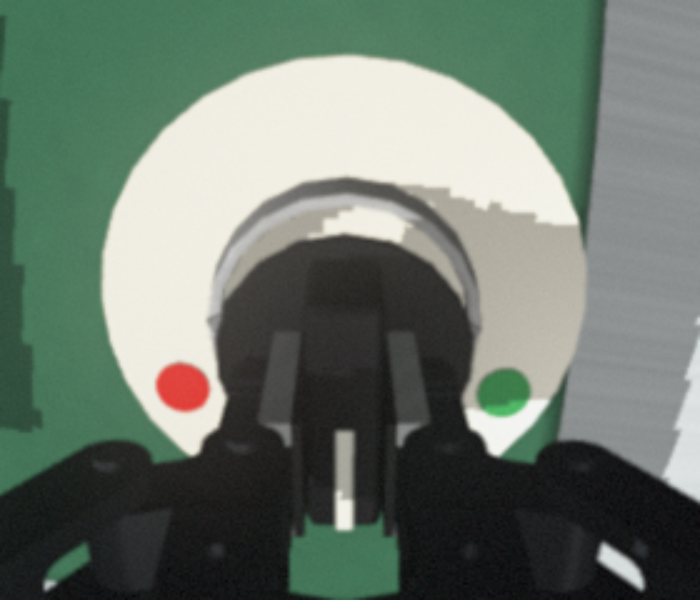

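View pics/s3.png

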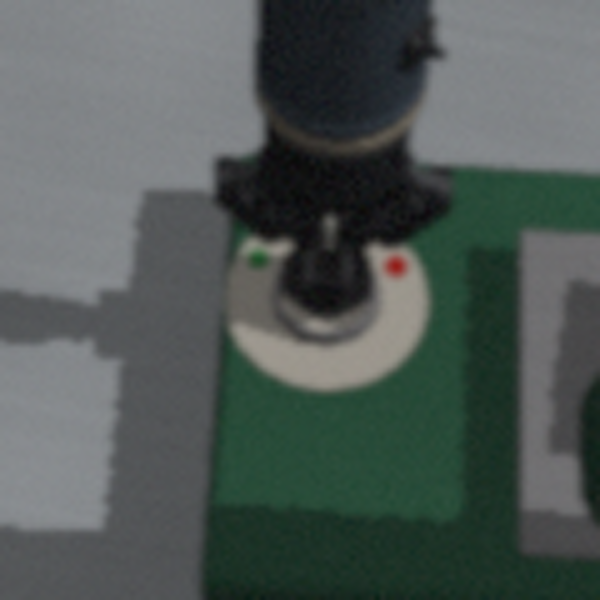

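```bash
python3 - <<'E'
from plant import arm, viewer
from h import *
import math
x,y=.5535,.0099
for d in (9.8,14,25,40,51.5):
    mv(arm,x,y,.0915,d); o=show(arm,d)
    if abs(o["torque"][2])>.6: break
arm.sleep(.1);show(arm)
E
```

```text
9.8 8.14 [553.18  10.06  91.35] 9.81 [ 2.89 -1.88  0.75] [-0.457 -0.562  0.056] 12.79
14 8.39 [553.22  10.09  91.37] 13.92 [ 2.11 -1.05  0.41] [-0.24  -0.471  0.112] 12.67
25 8.73 [553.18  10.13  91.35] 24.73 [ 1.2   0.68 -0.65] [-0.02  -0.364  0.028] 12.84
40 9.14 [553.17  10.16  91.38] 39.68 [ 0.41  0.96 -0.62] [ 0.26  -0.174  0.068] 13.24
51.5 9.49 [553.12  10.22  91.38] 51.16 [0.15 1.91 0.63] [0.443 0.049 0.049] 13.02
 9.59 [553.13  10.21  91.38] 51.24 [-0.21  1.91 -0.75] [ 0.453  0.078 -0.036] 13.02
```

```bash
python3 - <<'E'
from plant import arm, viewer
from h import *
x,y=.5532,.0102
for z in (90,89,88.5,88,87.5,87,86.5,86):
    mv(arm,x,y,z/1e3,52); arm.sleep(.1); o=show(arm,z)
    if o["contact_force"][2]>9: break
E
```

```text
90 9.94 [553.11  10.21  89.86] 51.96 [ 0.59  2.01 -1.3 ] [ 0.384 -0.072 -0.073] 12.79
89 10.29 [553.11  10.21  88.92] 51.99 [-0.24  1.84 -2.14] [ 0.405 -0.004 -0.085] 13.2
88.5 10.64 [553.16  10.21  88.52] 52.0 [-1.39  1.88  0.47] [ 0.368  0.189 -0.037] 12.88
88 10.99 [553.16  10.24  87.99] 52.0 [-1.92  1.68  1.1 ] [0.438 0.292 0.02 ] 12.81
87.5 11.34 [553.16  10.22  87.52] 52.0 [-2.1   1.99  2.98] [ 0.403  0.381 -0.019] 13.03
87 11.69 [553.19  10.25  87.09] 52.0 [-2.24  3.54  4.44] [ 0.47   0.549 -0.011] 12.85
86.5 12.04 [553.22  10.25  86.6 ] 52.0 [-1.67  2.04  5.18] [ 0.478  0.555 -0.027] 13.18
86 12.39 [553.22  10.26  86.16] 52.01 [-2.4   2.24  6.34] [0.477 0.589 0.009] 13.07
```

```bash
python3 - <<'E'
from plant import arm, viewer
from h import *
x,y=.5531,.0102
d=52
while d<88:
    d+=1
    mv(arm,x,y,.0860,d); o=show(arm,d)
    if o["contact_force"][2]<3.2 or abs(o["torque"][2])>.4:
        arm.sleep(.1); o=show(arm,"re")
        if o["contact_force"][2]<3.2 or abs(o["torque"][2])>.4: break
E
```

```text
53 12.64 [553.2   10.27  86.18] 53.01 [-2.13  2.3   6.23] [ 0.515  0.522 -0.018] 12.86
54 12.89 [553.16  10.28  86.16] 54.01 [-2.77  1.63  5.49] [ 0.434  0.609 -0.077] 13.17
55 13.14 [553.19  10.31  86.15] 55.01 [-2.58  0.73  5.8 ] [ 0.441  0.591 -0.033] 13.11
56 13.39 [553.18  10.28  86.16] 56.01 [-1.95  2.42  7.06] [0.484 0.551 0.034] 13.27
57 13.64 [553.17  10.27  86.15] 57.01 [-2.75  2.75  5.86] [ 0.443  0.568 -0.025] 12.74
58 13.89 [553.18  10.3   86.16] 58.01 [-2.1   1.66  5.9 ] [0.447 0.605 0.033] 12.61
59 14.14 [553.2   10.26  86.16] 59.01 [-2.4   2.87  6.31] [ 0.466  0.643 -0.026] 13.13
60 14.39 [553.17  10.29  86.18] 60.01 [-1.87  2.54  6.27] [ 0.484  0.602 -0.036] 12.67
61 14.64 [553.18  10.32  86.18] 61.01 [-1.82  1.27  7.36] [ 0.409  0.632 -0.023] 12.59
62 14.89 [553.16  10.32  86.16] 62.01 [-2.08  2.38  5.94] [ 0.515  0.628 -0.009] 12.41
63 15.14 [553.14  10.29  86.14] 63.01 [-0.77  2.35  6.49] [0.525 0.708 0.041] 13.13
64 15.39 [553.15  10.31  86.17] 64.02 [-2.71  1.94  6.02] [0.462 0.595 0.071] 12.91
65 15.64 [553.12  10.28  86.12] 65.01 [-3.19  2.55  5.94] [ 0.443  0.649 -0.02 ] 13.3
66 15.89 [553.11  10.24  85.9 ] 66.01 [-1.14  1.99  2.86] [0.506 0.481 0.06 ] 12.78
re 15.99 [553.12  10.26  85.9 ] 66.0 [-1.83  2.37  1.68] [0.495 0.388 0.05 ] 12.52
```

```bash
python3 - <<'E'
from plant import arm, viewer
from h import *
x,y=.5531,.0102
for z in (85,84,82.5,81,80,79.3,78.9,78.5):
    mv(arm,x,y,z/1e3,66.3); arm.sleep(.05); o=show(arm,z)
    if o["contact_force"][2]>10 or abs(o["torque"][2])>.4: break
E
```

```text
85 16.29 [553.08  10.23  84.79] 66.3 [-1.36  2.11  0.27] [0.577 0.214 0.027] 12.95
84 16.59 [553.09  10.23  83.86] 66.3 [-0.02  2.44 -1.11] [0.606 0.194 0.032] 12.66
82.5 16.89 [553.06  10.21  82.36] 66.3 [-1.15  3.23 -1.06] [ 0.655  0.115 -0.003] 12.53
81 17.19 [553.08  10.24  80.88] 66.3 [-1.66  3.27 -2.19] [0.664 0.191 0.029] 12.93
80 17.49 [553.09  10.23  79.95] 66.3 [-0.68  3.2  -0.94] [ 0.731  0.314 -0.012] 13.01
79.3 17.79 [553.06  10.22  79.37] 66.3 [-2.89  2.35  2.06] [0.704 0.453 0.085] 12.54
78.9 18.09 [553.14  10.22  79.31] 66.3 [-3.24  3.57  6.3 ] [ 0.681  0.752 -0.059] 12.62
78.5 18.39 [553.17  10.23  79.23] 66.3 [-4.73  2.92 11.6 ] [ 0.673  1.013 -0.024] 12.76
```

```bash
python3 - <<'E'
from plant import arm, viewer
from h import *
x,y=.5531,.0102
mv(arm,x,y,.0789,66.3); show(arm)
arm.command_gripper(.04,20); show(arm)
mv(arm,x,y,.079,66.3); show(arm)
mv(arm,x,y,.13,66.3,.08)
arm.goto([x-.0,y,.24],[np.pi,0,np.radians(66.3)]); arm.sleep(.2); show(arm)
c=viewer.camera("wrist"); np.savez("w4.npz",**c); cv2.imwrite("pics/w4.png",c["image"])
c=viewer.camera("scene"); cv2.imwrite("pics/s4.png",c["image"])
E
```

```text
18.64 [553.15  10.23  79.3 ] 66.3 [-3.58  3.48  9.2 ] [0.688 0.822 0.041] 13.1
 19.02 [553.18   9.76  78.75] 66.27 [ 0.37 -0.17  0.12] [-0.029  0.057  0.017] 39.58
 19.27 [553.14  10.13  78.98] 66.29 [-0.01  0.49  0.5 ] [-0.015 -0.023 -0.03 ] 39.84
 20.77 [552.38  10.02 238.51] 66.3 [ 0.25 -0.04 -0.38] [0.008 0.    0.011] 39.9
```

View pics/w4.png

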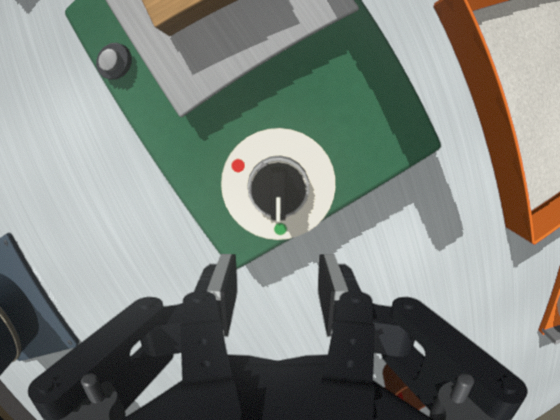

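View pics/s4.png

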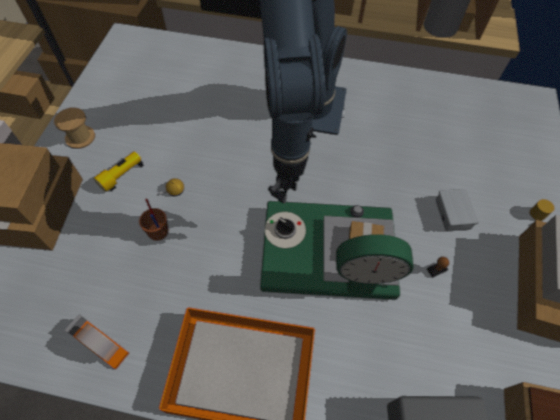

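```bash
python3 - <<'E'
from h import *
for n,pts in (("w1",[(274,205),(274,212),(276,172+20)]),("w4",[(278,203),(278,210),(278,190)])):
    c=dict(np.load(n+".npz")); R,_=cv2.Rodrigues(c["rvec"]); t=c["tvec"].ravel(); K=c["K"]
    H=np.zeros(c["range_z"].shape)
    vv,uu=np.mgrid[0:420,0:560]; X=(uu-K[0,2])/K[0,0];Y=(vv-K[1,2])/K[1,1];r=np.hypot(X,Y)+1e-9
    d=np.stack([X/r*np.tan(r),Y/r*np.tan(r),np.ones_like(r)],-1)*c["range_z"][...,None]
    W=(d-t)@R
    h=W[...,2]; A=W[...,:2]
    ctr=np.array([.5531,.0102]); rad=np.linalg.norm(A-ctr,axis=-1)
    print(n,"bar top",np.median(h[(rad<.02)&(h>.09)&(h<.13)]),"n",((rad<.02)&(h>.09)&(h<.13)).sum(),"skirt",np.median(h[(rad<.025)&(h>.065)&(h<.088)]),"plate",np.median(h[(rad>.037)&(rad<.055)]))
E
```

```text
w1 bar top 0.09788526273367452 n 641 skirt 0.07200490464298095 plate 0.28044236306270304
w4 bar top 0.09784675940458001 n 660 skirt 0.07192659141226633 plate 0.301907787823951
```

Bar top and skirt are back at the same heights as before the lift (97.8 mm and 71.9 mm), so the knob is home. I'm handing the job in.

```bash
python3 - <<'E'
from plant import arm
arm.close_job(); print(arm.get_obs()["t"])
E
```

```text
the job is handed in; nothing more can be done
the job is handed in; nothing more can be done
```

The knob is out of its transport lock, points at the green dab, and is fully home in that notch, and I have let go. The job was handed in just after 20.8 s on the robot's clock (limit 51 s).

- **Lift and turn:** I gripped the bar and pulled the knob up about 12 mm. I then turned it left to just short of where the green notch could start.
- **Finding the notch:** With a light push of about 6 N I turned in 1° steps. The push eased to under 2 N at about 56° from the start, roughly 4° short of the dab's centre as I measured it.
- **Seating:** The knob slid down with little resistance to a hard stop at the same height as where it started. The highest push was 11.6 N, under the 20 N limit.
- **Last checks:** After release, the wrist camera shows the bar top at 97.8 mm and the skirt at 71.9 mm, within 0.1 mm of the values before the lift. The wrist picture shows the white line at the green dab. The arm was clear, with its force reading back near zero.
- **Other things:** In the last pictures the parcel, button and bystanders look unmoved, judged by eye only.

No checks failed. The top and wrist cameras put the knob's axis about 3 mm apart, slightly more than the stated calibration error for one camera. I used a point between the two and centred on the side forces after gripping.

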